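# Clear the sanding blocks off the stone slab

## Task

Take the stack apart: put the orange puck in the middle of the orange disc, and the green and the blue block each on the plate of its own colour, then, last of all, lay the bare stone slab across both timber strips of its plywood board; do not shift the slab while anything still lies on it. Set everything flat, the same way up as now, centred on its place, with the long sides of blocks and slab in line with those of their places. Leave the brown can and the blue tin where they stand.

Things in the scene. Friction and masses are not known exactly. Their poses are not given: they have to be found in the camera images.
- green_block: loose green hand sanding block with a thin dark abrasive face underneath: 42 (own x) x 90 (own y, long side) x 32 mm tall, 110 g. Origin: centre of its underside, z up. At the start it lies flat across the stone slab, towards one end of it (green and blue may be at either end), its long side roughly crosswise to the slab's
- blue_block: loose blue hand sanding block with a thin dark abrasive face underneath: 42 (own x) x 90 (own y, long side) x 32 mm tall, 110 g. Origin: centre of its underside, z up. At the start it lies flat across the stone slab, towards one end of it (green and blue may be at either end), its long side roughly crosswise to the slab's
- orange_puck: loose round orange rubbing puck with a dark underside, diameter 38 mm, 30 mm tall, 50 g. Origin: centre of its underside, z up. At the start it stands on top of the middle of either the green or the blue block
- slab: loose slab of pale stone, 62 (own x) x 170 (own y, long side) x 26 mm thick, 600 to 850 g. Origin: centre of its underside, z up. At the start it lies flat on the bench (z = 0) under the two blocks, whose centres stand 52 mm either side of its own centre along its length
- green_plate: the place of the green block: flat green plate fixed to the bench, 72 (own x) x 124 (own y, long side) x 6 mm, four small steel screws in its corners, no rim. Origin: centre of its underside; its top is 6 mm above that
- blue_plate: the place of the blue block: flat blue plate fixed to the bench, 72 (own x) x 124 (own y, long side) x 6 mm, four small steel screws in its corners, no rim. Origin: centre of its underside; its top is 6 mm above that
- orange_disc: the place of the orange puck: flat round orange disc fixed to the bench, diameter 84 mm, 6 mm thick, small steel screw in its centre, no rim. Origin: centre of its underside; its top is 6 mm above that
- bearers: the place of the slab: fixed plywood board 90 (own x) x 190 (own y, long side) x 6 mm with two dark timber strips across it, each 74 (x) x 18 (y) x 12 mm, 55 mm either side of the middle; the slab rests on top of both strips. Origin: centre of the board's underside; the strips' tops are 18 mm above that
- thinner_can: bystander: tall brown can with a red cap, diameter 80 mm, 190 mm tall, loose. Origin: centre of its underside
- adhesive_tin: bystander: blue, white and yellow round tin with a metal lid, diameter 104 mm, 122 mm tall, loose. Origin: centre of its underside
Not all that is in view belongs to the job. Several things have the shape of the blue_block; the one meant has the colours described above.

How it is judged (in metres and radians):
On the way, in this order (a step that is already met when the one before it is completed fails the run):
1. the puck and both blocks are on their places (horizontal distance between orange_puck and orange_disc below 0.015 m and z of orange_puck in the frame of orange_disc between 0.003 and 0.01 m and angle between each of orange_puck, green_block, blue_block's own z axis and vertical below 0.1 rad and linear speed of each of orange_puck, green_block, blue_block below 0.02 m/s and horizontal distance between green_block and green_plate below 0.015 m and z of green_block in the frame of green_plate between 0.003 and 0.01 m and angle between the y axis of green_block and the y axis of green_plate, either way round below 0.2 rad and horizontal distance between blue_block and blue_plate below 0.015 m and z of blue_block in the frame of blue_plate between 0.003 and 0.01 m and angle between the y axis of blue_block and the y axis of blue_plate, either way round below 0.2 rad), for 0.2 s.
2. after that, the slab is laid on its board (horizontal distance between slab and bearers below 0.015 m and z of slab in the frame of bearers between 0.015 and 0.022 m and angle between slab's own z axis and vertical below 0.1 rad and linear speed of slab below 0.02 m/s and angle between the y axis of slab and the y axis of bearers, either way round below 0.2 rad), for 0.2 s.
At the end, for the whole second after the job is handed in: Puck on the orange disc, green block on the green plate, blue block on the blue plate, slab on both strips of the board: each centred within 15 mm, resting flat on its place and upright (tilt under 0.1 rad), at rest, and blocks and slab lined up with their places within 0.2 rad (either way round) (all of step 1 and all of step 2); the robot touches nothing.
It fails at once if the slab is shifted more than 40 mm with something still lying on it (distance of slab from where it was at the start of the episode above 0.04 m and contact force between any of green_block, blue_block, orange_puck and slab above 0.2 N).
It fails at once if the can or the tin is moved more than 20 mm (distance of any of thinner_can, adhesive_tin from where it was at the start of the episode above 0.02 m).
It also fails if it takes over 125 s, if anything falls off the work surface, if the arm or the gripper's body presses on something with over 40 N, if the wrist force passes 120 N, or if a joint passes its speed limit or range.

## Robot

A 6-joint arm with a two-finger parallel gripper is mounted at the origin on the work surface. World frame = base frame: x ahead of the robot, y to its left, z up, the work surface at z = 0. Lengths are in mm, angles in rad, forces in N, time in s.
With the tool pointing down it reaches from about 350 to 775 mm from the base axis. Payload 5.5 kg.
Tool frame: the origin (TCP) lies between the finger pads; the fingertips stand 25 mm ahead of it and the grasp point (between the pads) lies 6 mm ahead of it; z points along the fingers, y is the direction in which the jaws open and shut (so a half turn about z gives the same grasp; the last joint's range is limited). The gripper opens to 85 mm and grips with 20 to 120 N. Pads are 22 mm wide; open, the fingers measure 114 mm over their backs; the gripper's body (76 mm by 85 mm) begins 54 mm behind the grasp point. The pads swing forward as they close: fully open they stand 13 mm farther back than shut.
Start: joints at [1.185, 0.313, 0.046, 1.304, 0, 1.431], TCP at [139.938, 557.751, 256.323] pointing down, gripper open.
Joint ranges: [-2.76, 2.76], [-0.86, 1.69], [-1.03, 1.26], [-2.2, 2.34], [-1.47, 1.5], [-3.14, 3.14]. Speed limits (rad/s): [2.57, 2.57, 3.14, 3.14, 3.14, 3.14].

## Interface

Orientations are given as a rotation vector (axis times angle).
In Python, from plant import r gives the robot as it stands.
- The arm moves only by the tool play_rows, never from a script. Its argument "series" is a list that holds one entry, the list of rows, each a list of 7 numbers: the turn, a rotation vector about the tool's x, y, z in units of 8 degrees (1.0 is 8 degrees), then the shift along the tool's x, y, z in units of 50 mm (1.0 is 50 mm), then the opening, from 0 (shut) to 1 (fully open). A call has 1 to 12 rows; each row is the pose to reach, as a shift and turn from the pose measured when the call began, along the tool's axes at that moment; what a row does not reach only later rows make up. A row lasts 1/8 s, in which the tool goes at most 62.5 mm and 10.7 degrees, less where a joint would pass 70% of its speed; a pose out of reach is approached as far as the arm can. A call with a gripper value outside its range is refused whole. The fingers move at their own pace and stop on an object; "force" is the grip in N (left out, the last holds). Time passes only in rows, so rows that repeat a pose let the fingers close. It gives the time, the measured TCP pose, the force and the opening at its end, in the units of the state.
- r.read_state(): the state, without advancing time (a new reading comes with each control period).
- r.get_image(name): name is "side" or "top"; returns (picture, depth): 384x512x3 uint8, blue, green, red; 384x512 float32, mm along the optical axis (not along the pixel's ray), 0 where there is no reading.
- r.calibration(name): a dict with "K" (3x3 intrinsics, pixels), "distortion" ([k1, k2, p1, p2, k3] as OpenCV has them; the pictures are not rectified), "extrinsics" (4x4, takes a point from camera to world coordinates). Camera axes: x right, y down, z forward; pixel columns grow to the right and rows downward; lengths in mm; the calibration is good to about 2 mm. A picture is of the moment at which its call begins. calibration takes no time and is no camera call.
- r.job_done(): hands the job in, once; it reports no verdict.
The state is a dict: "clock": time; "qpos": joint angles; "qvel": joint speeds; "tau": joint torques, N m; "position": TCP position; "tool_rot": TCP orientation; "wrist_force": force on the tool from outside, world axes, zero at the start; "torque": the same for the moment, N m; "width": finger opening in mm.
Only numpy, scipy, OpenCV 4.12 (cv2) and the standard library are available. Lean on these libraries where they do the work, as an engineer would, in place of code of your own. Each camera call takes 0.05 s, during which the arm holds its last target.

## Working session

There is one attempt and no reset: what is moved stays moved. The work goes in short steps, Python scripts to look and compute and a tool call to move; the robot and the scene stay as the last step left them, time stands still between calls to the robot, and variables do not carry over. Pictures are saved under pics/ and viewed, and the job is handed in when it is done.

Besides the shell and the picture viewer there is one more tool, called as name([rows], argument=value, ...), one row to a line, values as JSON. play_rows: Moves the arm, as the interface text tells. Its arguments: {"type":"object","properties":{"series":{"type":"array"},"force":{"type":"number"}},"required":["series"]}

```bash
ls; mkdir -p pics
python3 - <<'E'
from plant import r
import cv2,numpy as np
print(r.read_state())
for n in("side","top"):
    im,d=r.get_image(n); cv2.imwrite(f"pics/{n}0.png",im); np.save(f"pics/{n}0d.npy",d)
    c=r.calibration(n); print(n,c)
E
```

```text
pics
{'clock': 0.0, 'qpos': array([1.18539575e+00, 3.14024821e-01, 4.49110492e-02, 1.30357895e+00,
       3.42198156e-05, 1.43117352e+00]), 'qvel': array([-0.00038929, -0.00012284,  0.00057241, -0.00142625, -0.0018701 ,
        0.00015281]), 'tau': array([ 2.35735155e-03, -4.80625427e+01,  2.98531294e+01,  1.93099090e-02,
        1.12623632e-04,  1.29372417e-06]), 'position': array([139.73166058, 557.26137912, 255.36715386]), 'tool_rot': array([-3.85031358e-01, -3.11737832e+00,  2.86237209e-03]), 'wrist_force': array([ 0.01278876, -0.18368925,  0.07046118]), 'torque': array([-0.01817848,  0.05682927, -0.03683095]), 'width': 85.26129207740821}
side {'K': array([[453.10213156,   0.        , 256.48454114],
       [  0.        , 453.10213156, 199.6767128 ],
       [  0.        ,   0.        ,   1.        ]]), 'distortion': array([0.05491496, 0.        , 0.        , 0.        , 0.        ]), 'extrinsics': array([[ 6.88690717e-01, -4.44059899e-01,  5.73163067e-01,
        -1.52795602e+02],
       [-7.24902121e-01, -4.37944487e-01,  5.31715658e-01,
        -6.56106512e+02],
       [ 1.49000038e-02, -7.81674761e-01, -6.23508266e-01,
         8.47045626e+02],
       [ 0.00000000e+00,  0.00000000e+00,  0.00000000e+00,
         1.00000000e+00]])}
top {'K': array([[408.1883087 ,   0.        , 253.16995406],
       [  0.        , 408.1883087 , 195.12752509],
       [  0.        ,   0.        ,   1.        ]]), 'distortion': array([-0.1095564,  0.       ,  0.       ,  0.       ,  0.       ]), 'extrinsics': array([[-1.18208173e-02, -9.96214468e-01,  8.61220165e-02,
         4.77210724e+02],
       [-9.99927253e-01,  1.19835185e-02,  1.37243791e-03,
         5.31746920e+00],
       [-2.39928728e-03, -8.60995281e-02, -9.96283652e-01,
         1.24368205e+03],
       [ 0.00000000e+00,  0.00000000e+00,  0.00000000e+00,
         1.00000000e+00]])}
```

View pics/side0.png

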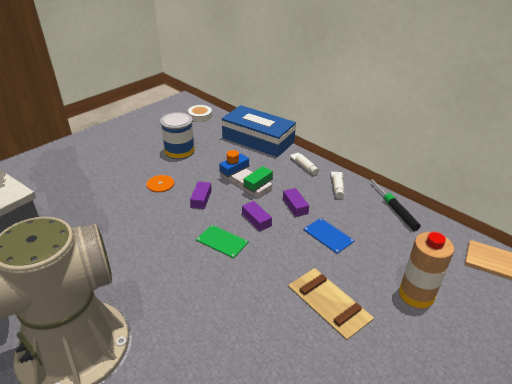

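View pics/top0.png

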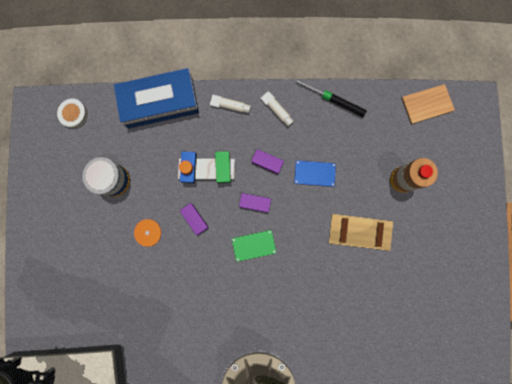

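The top view shows the stack at about (207,167). The blue block with the puck on it is at (187,167), and the green block is at (223,167). The green plate is at (254,246), the blue plate at (315,174), the disc at (147,233) and the bearers at (361,232). Block-shaped candidates are the purple ones at (267,161), (255,203) and (194,219), plus the blue one at (187,167). Only that last one is blue and on the slab. I'll confirm it in a crop and measure.

```bash
cat > h.py <<'E'
import cv2,numpy as np
from plant import r
C={n:r.calibration(n) for n in("side","top")}
def cast(n,uv,z):
    c=C[n];uv=np.asarray(uv,float).reshape(-1,1,2)
    p=cv2.undistortPoints(uv,c["K"],c["distortion"]).reshape(-1,2)
    d=np.c_[p,np.ones(len(p))]@c["extrinsics"][:3,:3].T;o=c["extrinsics"][:3,3]
    t=(z-o[2])/d[:,2]
    return o+t[:,None]*d
def mask(im,lo,hi):
    return cv2.inRange(cv2.cvtColor(im,cv2.COLOR_BGR2HSV),np.array(lo),np.array(hi))
COL=dict(green=((50,120,40),(75,255,255)),blue=((100,150,60),(118,255,255)),orange=((5,190,150),(14,255,255)),purple=((130,120,40),(150,255,255)))
def blobs(n,im,lo,hi,z,amin=40):
    m=mask(im,lo,hi);cs,_=cv2.findContours(m,cv2.RETR_EXTERNAL,cv2.CHAIN_APPROX_NONE)
    out=[]
    for c in cs:
        if cv2.contourArea(c)<amin: continue
        M=cv2.moments(c);u=(M['m10']/M['m00'],M['m01']/M['m00'])
        w=cast(n,c.reshape(-1,2),z)
        (cx,cy),(a,b),ang=cv2.minAreaRect(w[:,:2].astype(np.float32))
        if a>b: ang+=90  # direction of the long side = ang+90
        la=(ang+90)%180
        out.append((np.round(u,1),np.round([cx,cy],1),np.round(sorted((a,b)),1),round(la,1)))
    return out
E
python3 - <<'E'
from h import *
im=cv2.imread("pics/top0.png");sd=cv2.imread("pics/side0.png")
for k,(lo,hi) in COL.items():
    for z in ([6,58] if k!='orange' else [6,88]):
        print(k,z)
        for b in blobs("top",im,lo,hi,z): print("  ",*b)
    print(' side')
    for b in blobs("side",sd,lo,hi,6): print("  ",*b)
a=cv2.resize(im[120:270,130:430],None,fx=2.6,fy=2.6,interpolation=cv2.INTER_CUBIC)
cv2.imwrite("pics/c1.png",a)
b=cv2.resize(sd[135:210,190:320],None,fx=6,fy=6,interpolation=cv2.INTER_CUBIC)
cv2.imwrite("pics/c2.png",b)
E
```

```text
green 6
   [253.5 245.4] [432.2   7.9] [ 69.8 121.5] 101.8
   [222.4 166.8] [672.3 100.3] [42.8 94.5] 2.2
   [327.   95.2] [ 896.5 -228.3] [25.  25.3] 62.2
green 58
   [253.5 245.4] [434.1   7.8] [ 66.9 116.4] 101.8
   [222.4 166.8] [664.1  96.3] [41.  90.5] 2.2
   [327.   95.2] [ 878.9 -218.5] [24.  24.2] 62.2
 side
   [222.1 240.9] [429.1   7.4] [ 72.8 123.6] 101.5
   [388.3 197.1] [ 905.3 -212.7] [25.1 48.2] 3.4
   [257.6 177.7] [705.4 135.6] [ 64.2 117.8] 4.8
blue 6
   [187.4 177.8] [646.8 209.3] [40.1 43.2] 90.1
   [314.7 173.2] [ 649.4 -182.4] [ 69.7 120.9] 85.5
   [188.9 156.6] [698.1 206.9] [43.6 45.6] 173.9
   [154.  95.] [905.8 316.4] [124.9 240.1] 101.1
blue 58
   [187.4 177.8] [639.6 200.7] [38.5 41.4] 90.1
   [314.7 173.2] [ 642.2 -174.5] [ 66.8 115.8] 85.5
   [188.9 156.6] [688.8 198.5] [41.7 43.7] 173.9
   [154.  95.] [887.8 303.3] [119.6 230. ] 101.1
 side
   [328.6 235.2] [ 646.5 -182. ] [ 72.2 124.1] 85.1
   [234.  165.1] [706.5 245.1] [ 68.1 115.4] 176.2
   [178.3 147.4] [642.  457.5] [70.1 97.4] 139.5
   [257.3 142. ] [857.8 292.7] [168.9 268.2] 126.9
   [259.  121.3] [974.3 388.6] [137.6 255. ] 101.4
orange 6
   [146.6 232.6] [473.8 332. ] [74.3 76.1] 0.2
orange 88
   [146.6 232.6] [474.1 310.3] [69.4 71. ] 0.2
 side
   [160.  182.9] [472.7 333.6] [78.3 80.6] 134.7
   [232.5 153.2] [746.7 295.7] [36.  37.8] 76.4
purple 6
   [193.8 218.9] [514.4 188.2] [42. 90.] 33.7
   [254.5 202.6] [561.4   3.1] [41.2 87.6] 78.0
   [267.1 161.4] [687.7 -36.5] [43.8 88.6] 65.1
purple 58
   [193.8 218.9] [512.8 180.5] [40.2 86.3] 33.7
   [254.5 202.6] [557.8   3.2] [39.5 83.9] 78.0
   [267.1 161.4] [678.9 -34.7] [42.  84.9] 65.1
 side
   [256.4 215.4] [569.8  13.7] [ 59.9 118.3] 77.7
   [295.4 201.8] [695.5 -26.1] [ 58.7 122.7] 65.4
   [200.4 194.8] [520.7 199.3] [ 50.6 126.9] 36.0
```

View pics/c1.png

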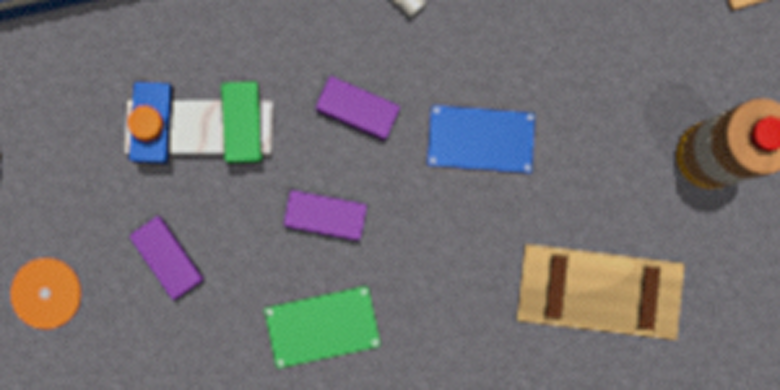

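View pics/c2.png

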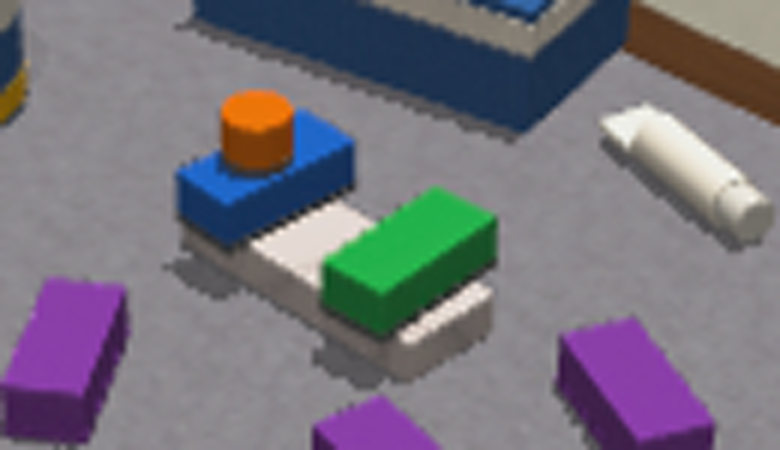

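The crops confirm it: the blue block, with the puck on it, is at the left end of the slab, and green is at the right. The other block shapes are purple decoys. Next I'll measure the stack and the bearers.

Run:
```python
from h import *
im=cv2.imread("pics/top0.png");sd=cv2.imread("pics/side0.png")
def rect(n,m,z):
    p=np.argwhere(m>0)[:,::-1].astype(float); h=cv2.convexHull(p.astype(np.float32)).reshape(-1,2)
    w=cast(n,h,z)[:,:2].astype(np.float32);(cx,cy),(a,b),ang=cv2.minAreaRect(w)
    if a>b: ang+=90
    return np.round([cx,cy,min(a,b),max(a,b),(ang+90)%180],1),len(p)
def roi(m,u0,v0,u1,v1):
    o=np.zeros_like(m);o[v0:v1,u0:u1]=m[v0:v1,u0:u1];return o
for n,I,R in(("top",im,(170,140,245,190)),("side",sd,(210,140,285,200))):
    B=roi(mask(I,(100,150,60),(118,255,255)),*R);print(n,"blue",rect(n,B,58))
    O=roi(mask(I,(4,150,120),(18,255,255)),*R)
    print("puck",rect(n,O,88))
    O2=roi(mask(I,(4,150,205),(18,255,255)),*R); print("puckbright",rect(n,O2,88))
    G=roi(mask(I,(50,120,40),(75,255,255)),*R);print("green",rect(n,G,58))
    G=roi(mask(I,(50,120,130),(75,255,255)),*R);print("greenbright",rect(n,G,58))
    B=roi(mask(I,(100,150,140),(118,255,255)),*R);print("bluebright",rect(n,B,58))
    S=roi(mask(I,(0,0,165),(180,50,255)),*R);print("slab",rect(n,S,26))
R={"top":(320,205,400,255),"side":(280,260,380,340)}
for n,I in(("top",im),("side",sd)):
    W=roi(mask(I,(8,60,110),(30,200,255)),*R[n]);print(n,"board",rect(n,W,6))
    D=roi(mask(I,(0,100,20),(15,255,100)),*R[n]);
    print("strips both",rect(n,D,18))
    cs,_=cv2.findContours(D,0,1)
    for c in cs:
        if cv2.contourArea(c)>20: print("  strip",np.round(cast(n,c.reshape(-1,2),18).mean(0),1), cv2.boundingRect(c))
```

```text
top blue (array([665.4, 199.1,  41.7,  89.5, 177.6]), 248)
puck (array([661.1, 200.5,  33.3,  34.1,  26.6]), 121)
puckbright (array([662.7, 202.4,  29. ,  30.4, 134.8]), 94)
green (array([664.1,  96.3,  41. ,  90.5,   2.2]), 408)
greenbright (array([665.4,  96.6,  40.3,  88. ,   2.3]), 395)
bluebright (array([666.7, 200.2,  39.5,  87.1, 177.6]), 219)
slab (array([664.9, 148.7,  58.1, 169.5,  89.2]), 478)
side blue (array([721.7, 175.5, 187.2, 213.8,  34.5]), 740)
puck (array([649. , 190.8,  33.8,  66.8,  46.4]), 86)
puckbright (array([660.5, 203.4,  32.5,  35.1, 166.5]), 60)
green (array([652.4,  86.6,  60.3, 110.5,   4.8]), 406)
greenbright (array([663.3,  98.1,  39.8,  85.7,   3.3]), 224)
bluebright (array([665. , 202.1,  37.5,  86.8, 176.8]), 105)
slab (array([663.3, 124.5,  61.6, 115.9,  88.4]), 175)
top board (array([ 468. , -319.2,   91.6,  191.8,   82.1]), 1605)
strips both (array([ 467.2, -317.8,   67.8,  124.9,   82.4]), 224)
  strip [ 459.9 -371.6   18. ] (376, 223, 7, 23)
  strip [ 474.  -262.7   18. ] (340, 219, 7, 23)
side board (array([ 465.9, -318.6,   93.2,  191.4,   82. ]), 2450)
strips both (array([ 461.2, -321.3,   75.4,  126.4,   82. ]), 134)
  strip [ 446.5 -379.4   18. ] (334, 308, 27, 18)
  strip [ 462.6 -271.4   18. ] (300, 278, 26, 17)
```

```bash
cat >> h.py <<'E'
from scipy.spatial.transform import Rotation as Ro
def down(yaw):
    a=np.radians(yaw); y=np.array([np.cos(a),np.sin(a),0]); z=np.array([0,0,-1.]); return Ro.from_matrix(np.c_[np.cross(y,z),y,z])
def st():
    s=r.read_state();R=Ro.from_rotvec(s["tool_rot"]).as_matrix()
    print("t %.2f"%s["clock"],"pos",np.round(s["position"],1),"yaw %.1f"%np.degrees(np.arctan2(R[1,1],R[0,1])),"tilt %.2f"%np.degrees(np.arccos(-R[2,2])),"w %.1f"%s["width"],"F",np.round(s["wrist_force"],1),"q",np.round(s["qpos"],2))
    return s
def go(*wps):
    s=st();R0=Ro.from_rotvec(s["tool_rot"])
    for x,y,z,yaw in wps:
        q=(R0.inv()*down(yaw)).as_rotvec()/np.radians(8);d=R0.inv().apply(np.array([x,y,z])-s["position"])/50
        print((x,y,z,yaw),"->",[round(float(v),2) for v in np.r_[q,d]])
E
python3 - <<'E'
from h import *
go((661.5,203,200,87),(661.5,203,140,87),(661.5,203,85,87))
d=np.load("pics/top0d.npy")
for u,v in((425,172),(100,175)): print(cast("top",[(u,v)],190 if u>200 else 122),d[v,u])
E
```

```text
t 0.10 pos [139.8 557.3 255.5] yaw 75.9 tilt 0.09 w 85.3 F [ 0.9 -0.9 -0. ] q [1.19 0.31 0.05 1.3  0.   1.43]
(661.5, 203, 200, 87) -> [-0.01, -0.0, -1.38, -11.85, -4.33, 1.11]
(661.5, 203, 140, 87) -> [-0.01, -0.0, -1.38, -11.85, -4.33, 2.31]
(661.5, 203, 85, 87) -> [-0.01, -0.0, -1.38, -11.85, -4.33, 3.41]
[[ 624.45709774 -450.31479222  190.        ]] 1061.2346
[[636.30129504 437.86292229 122.        ]] 1133.3569
```

play_rows([
  [[0,0,-1.38,-11.85,-4.33,1.11,1],[0,0,-1.38,-11.85,-4.33,1.11,1],[0,0,-1.38,-11.85,-4.33,1.11,1],[0,0,-1.38,-11.85,-4.33,1.11,1],[0,0,-1.38,-11.85,-4.33,1.11,1],[0,0,-1.38,-11.85,-4.33,1.11,1],[0,0,-1.38,-11.85,-4.33,1.11,1],[0,0,-1.38,-11.85,-4.33,1.11,1],[0,0,-1.38,-11.85,-4.33,1.11,1],[0,0,-1.38,-11.85,-4.33,1.11,1],[0,0,-1.38,-11.85,-4.33,1.11,1],[0,0,-1.38,-11.85,-4.33,1.11,1]],
], force=30)

```text
clock: 1.6
position: [661.7, 202.3, 199.0]
tool_rot: [-0.086, -3.138, 0.003]
wrist_force: [-1.2, -0.2, -0.5]
width: 85.3
```

Run:
```python
from h import *
go((661.5,203,130,87),(661.5,203,85,87))
```

```text
t 1.60 pos [661.7 202.3 199. ] yaw 86.9 tilt 0.19 w 85.3 F [-1.2 -0.2 -0.5] q [ 0.18  0.57  0.3   1.3  -0.    0.24]
(661.5, 203, 130, 87) -> [-0.01, -0.02, -0.02, 0.0, 0.02, 1.38]
(661.5, 203, 85, 87) -> [-0.01, -0.02, -0.02, -0.0, 0.02, 2.28]
```

play_rows([
  [[0,0,0,0,0.02,0.7,1],[0,0,0,0,0.02,1.4,1],[0,0,0,0,0.02,1.8,1],[0,0,0,0,0.02,2.1,1],[0,0,0,0,0.02,2.26,1],[0,0,0,0,0.02,2.26,1],[0,0,0,0,0.02,2.26,0.2],[0,0,0,0,0.02,2.26,0.2],[0,0,0,0,0.02,2.26,0.2],[0,0,0,0,0.02,2.26,0.2],[0,0,0,0,0.02,2.26,0.2]],
], force=25)

```text
clock: 2.98
position: [662.0, 203.1, 86.8]
tool_rot: [-0.086, -3.139, 0.002]
wrist_force: [0.0, -0.3, 4.0]
width: 37.3
```

Run:
```python
from h import *
go((661.5,203,180,87),(473.3,332.8,180,87),(473.3,332.8,33,87))
im,d=r.get_image("side");cv2.imwrite("pics/p1.png",cv2.resize(im[100:220,150:310],None,fx=5,fy=5,interpolation=cv2.INTER_CUBIC))
```

```text
t 2.98 pos [662.  203.1  86.8] yaw 86.9 tilt 0.12 w 37.3 F [ 0.  -0.3  4. ] q [ 0.18  0.63  0.12  1.06 -0.    0.24]
(661.5, 203, 180, 87) -> [-0.01, -0.01, -0.02, 0.01, -0.01, -1.86]
(473.3, 332.8, 180, 87) -> [-0.01, -0.01, -0.02, 3.91, 2.38, -1.86]
(473.3, 332.8, 33, 87) -> [-0.01, -0.01, -0.02, 3.91, 2.38, 1.08]
```

View pics/p1.png

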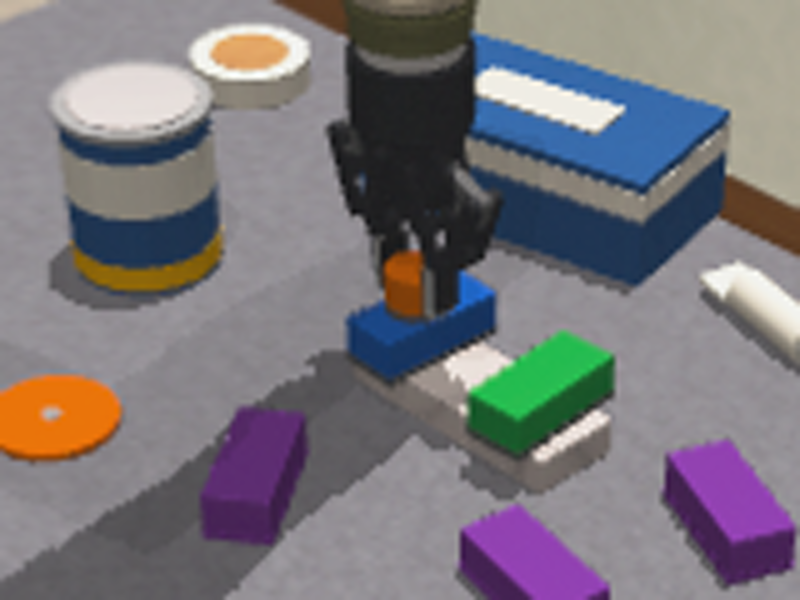

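The puck is gripped (37.3 mm opening), with the block untouched below it. Next I lift, carry and lower it.

play_rows([
  [[0,0,0,0,0,-0.6,0.2],[0,0,0,0,0,-1.4,0.2],[0,0,0,0.4,0.24,-1.9,0.2],[0,0,0,1.3,0.8,-1.9,0.2],[0,0,0,2.2,1.3,-1.9,0.2],[0,0,0,3.1,1.9,-1.9,0.2],[0,0,0,3.9,2.38,-1.2,0.2],[0,0,0,3.91,2.38,-0.4,0.2],[0,0,0,3.91,2.38,0.2,0.2],[0,0,0,3.91,2.38,0.6,0.2],[0,0,0,3.91,2.38,0.8,0.2],[0,0,0,3.91,2.38,0.8,0.2]],
])

```text
clock: 4.53
position: [472.6, 332.3, 46.1]
tool_rot: [-0.086, -3.137, 0.004]
wrist_force: [0.2, 0.4, 0.3]
width: 37.7
```

Run:
```python
from h import *
go((473.3,332.8,36,87))
im,d=r.get_image("side");cv2.imwrite("pics/p2.png",cv2.resize(im[80:240,90:290],None,fx=4,fy=3.75,interpolation=cv2.INTER_CUBIC))
```

```text
t 4.53 pos [472.6 332.3  46.1] yaw 86.9 tilt 0.22 w 37.7 F [0.2 0.4 0.3] q [ 0.47  0.47 -0.27  0.84 -0.    0.53]
(473.3, 332.8, 36, 87) -> [-0.02, -0.02, -0.02, -0.01, 0.01, 0.2]
```

View pics/p2.png

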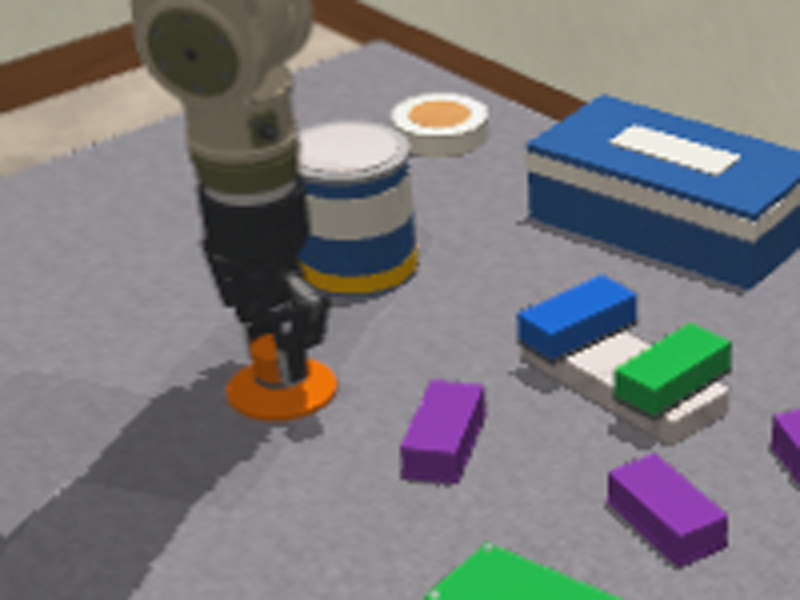

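The puck is in the grip, just above the disc. Lower and release.

play_rows([
  [[0,0,0,0,0,0.12,0.2],[0,0,0,0,0,0.2,0.2],[0,0,0,0,0,0.22,0.2],[0,0,0,0,0,0.22,0.2],[0,0,0,0,0,0.22,0.8],[0,0,0,0,0,0.22,1],[0,0,0,0,0,0.22,1],[0,0,0,0,0,-0.5,1],[0,0,0,0,0,-1.5,1],[0,0,0,0,0,-2.4,1],[0,0,0,0,0,-2.4,1]],
])

```text
clock: 5.95
position: [475.9, 334.1, 171.4]
tool_rot: [0.086, 3.135, 0.004]
wrist_force: [-0.6, -0.6, -0.7]
width: 85.4
```

Run:
```python
from h import *
go((666,200.5,160,87.2),(666,200.5,55,87.2))
```

```text
t 5.95 pos [475.9 334.1 171.4] yaw 86.9 tilt 0.36 w 85.4 F [-0.6 -0.6 -0.7] q [ 0.47  0.36 -0.1   1.11 -0.    0.53]
(666, 200.5, 160, 87.2) -> [0.02, 0.04, -0.04, -3.94, -2.46, 0.24]
(666, 200.5, 55, 87.2) -> [0.02, 0.04, -0.04, -3.93, -2.47, 2.34]
```

play_rows([
  [[0,0,0,-1,-0.62,0.1,1],[0,0,0,-2,-1.24,0.2,1],[0,0,0,-3,-1.86,0.24,1],[0,0,0,-3.94,-2.46,0.24,1],[0,0,0,-3.94,-2.46,0.4,1],[0,0,0,-3.94,-2.46,0.4,1]],
])

```text
clock: 6.7
position: [664.6, 200.1, 149.7]
tool_rot: [0.087, 3.139, 0.003]
wrist_force: [-1.1, 0.0, -0.6]
width: 85.3
```

Run:
```python
from h import *
go((666,200.5,55,87.2))
im,d=r.get_image("top");cv2.imwrite("pics/t3.png",im)
im,d=r.get_image("side");cv2.imwrite("pics/s3.png",im)
print(blobs("side",im,*COL["blue"],58)[:4])
cv2.imwrite("pics/p3.png",cv2.resize(im[80:240,90:290],None,fx=4,fy=3.75,interpolation=cv2.INTER_CUBIC))
```

```text
t 6.70 pos [664.6 200.1 149.7] yaw 86.8 tilt 0.13 w 85.3 F [-1.1  0.  -0.6] q [0.18 0.59 0.21 1.19 0.   0.23]
(666, 200.5, 55, 87.2) -> [0.01, 0.01, -0.05, -0.03, 0.01, 1.89]
[(array([328.6, 235.2]), array([ 597. , -211.3]), array([ 67.8, 116.4]), 85.1), (array([233.9, 163.9]), array([653.3, 189.3]), array([ 64.9, 108.9]), 177.6), (array([178.3, 147.4]), array([592.8, 388.6]), array([65.7, 91.4]), 139.5), (array([270.3, 145.4]), array([842.4, 208.8]), array([141.8, 164.9]), 13.5)]
```

View pics/p3.png

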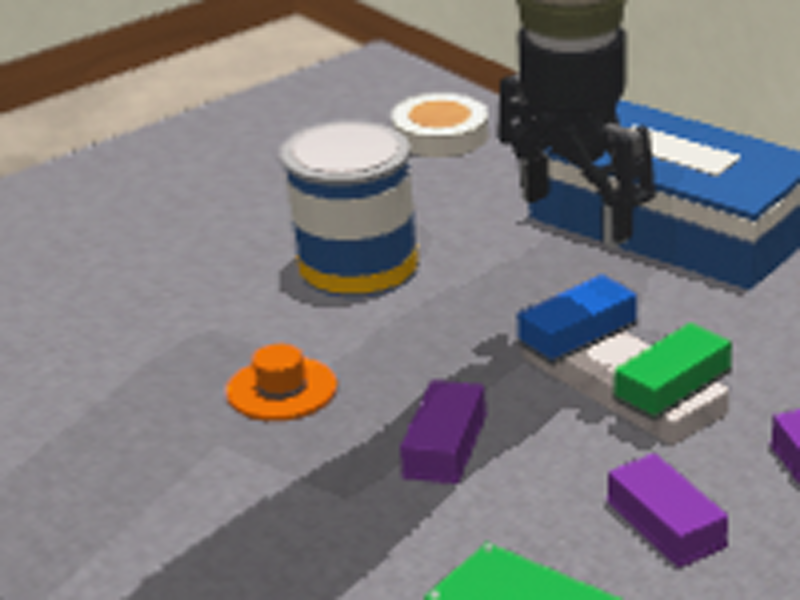

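The puck stands centred on the disc at (278,370) in the crop, and the blue block hasn't moved. Descend on blue.

play_rows([
  [[0,0,0,-0.03,0.01,0.8,1],[0,0,0,-0.03,0.01,1.4,1],[0,0,0,-0.03,0.01,1.75,1],[0,0,0,-0.03,0.01,1.84,1],[0,0,0,-0.03,0.01,1.84,1],[0,0,0,-0.03,0.01,1.84,0.3],[0,0,0,-0.03,0.01,1.84,0.3],[0,0,0,-0.03,0.01,1.84,0.3],[0,0,0,-0.03,0.01,1.84,0.3],[0,0,0,-0.03,0.01,1.84,0.3]],
], force=35)

```text
clock: 8.05
position: [667.1, 202.0, 60.5]
tool_rot: [0.084, 3.135, 0.004]
wrist_force: [-0.4, -0.6, 5.7]
width: 41.3
```

Run:
```python
from h import *
go((666,200.5,170,87),(648,-182.2,170,-4.7),(648,-182.2,50,-4.7))
```

```text
t 8.05 pos [667.1 202.   60.5] yaw 86.9 tilt 0.34 w 41.3 F [-0.4 -0.6  5.7] q [0.18 0.65 0.09 1.01 0.   0.23]
(666, 200.5, 170, 87) -> [0.02, 0.04, -0.01, 0.01, -0.02, -2.19]
(648, -182.2, 170, -4.7) -> [0.05, 0.01, 11.45, -0.04, -7.69, -2.21]
(648, -182.2, 50, -4.7) -> [0.05, 0.01, 11.45, -0.03, -7.69, 0.19]
```

play_rows([
  [[0,0,0,0,0,-0.6,0.3],[0,0,0,0,0,-1.4,0.3],[0,0,0,0,0,-2.1,0.3],[0,0,1.2,0,-0.8,-2.2,0.3],[0,0,2.4,0,-1.7,-2.2,0.3],[0,0,3.6,0,-2.6,-2.2,0.3],[0,0,4.9,0,-3.5,-2.2,0.3],[0,0,6.2,0,-4.5,-2.2,0.3],[0,0,7.5,0,-5.5,-2.2,0.3],[0,0,8.8,0,-6.4,-2.2,0.3],[0,0,10.1,0,-7.2,-2.2,0.3],[0,0,11.4,-0.04,-7.69,-2.2,0.3]],
])

```text
clock: 9.55
position: [646.9, -184.5, 168.6]
tool_rot: [2.311, 2.127, 0.008]
wrist_force: [-0.0, 0.4, -1.3]
width: 42.0
```

Run:
```python
from h import *
go((648,-182.2,55,-4.7),(648,-182.2,41.5,-4.7))
im,d=r.get_image("side");cv2.imwrite("pics/p4.png",cv2.resize(im[70:270,170:430],None,fx=3,fy=3,interpolation=cv2.INTER_CUBIC))
```

```text
t 9.55 pos [ 646.9 -184.5  168.6] yaw -4.7 tilt 0.28 w 42.0 F [-0.   0.4 -1.3] q [-0.4   0.54  0.17  1.2   0.    1.25]
(648, -182.2, 55, -4.7) -> [0.03, -0.02, -0.0, 0.04, 0.01, 2.27]
(648, -182.2, 41.5, -4.7) -> [0.03, -0.02, -0.0, 0.04, 0.01, 2.54]
```

View pics/p4.png

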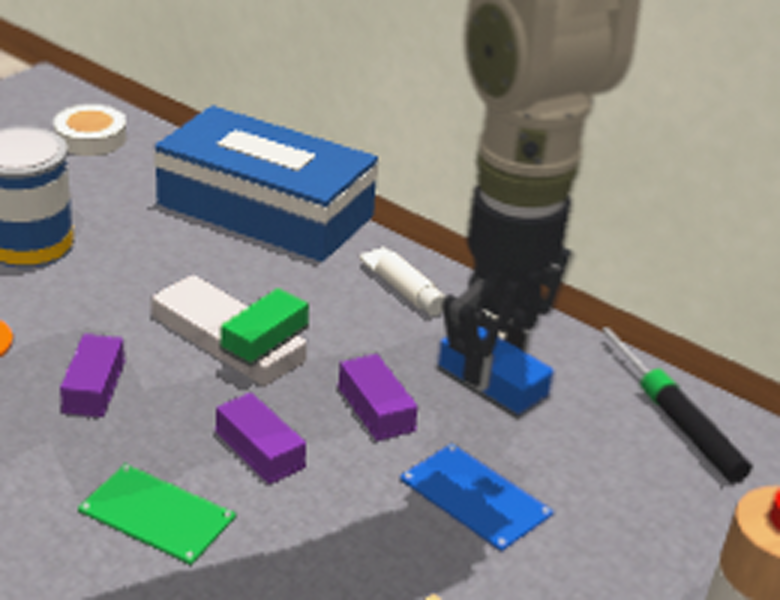

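The blue block is held level above its plate. Lower and release.

play_rows([
  [[0,0,0,0.03,0.01,0.8,0.3],[0,0,0,0.03,0.01,1.6,0.3],[0,0,0,0.03,0.01,2.1,0.3],[0,0,0,0.03,0.01,2.3,0.3],[0,0,0,0.03,0.01,2.45,0.3],[0,0,0,0.03,0.01,2.55,0.3],[0,0,0,0.03,0.01,2.55,0.3],[0,0,0,0.03,0.01,2.55,0.7],[0,0,0,0.03,0.01,2.55,1],[0,0,0,0.03,0.01,2.55,1]],
])

```text
clock: 10.85
position: [648.6, -185.8, 41.4]
tool_rot: [2.317, 2.117, 0.006]
wrist_force: [-0.4, -0.1, 0.0]
width: 85.6
```

play_rows([
  [[0,0,0,0,0,-0.8,1],[0,0,0,0,0,-1.8,1],[0,0,0,0,0,-2.5,1],[0,0,0,0,0,-2.5,1]],
])

```text
clock: 11.35
position: [650.1, -186.8, 170.9]
tool_rot: [2.312, 2.112, 0.012]
wrist_force: [-0.1, 0.7, 0.4]
width: 85.2
```

Run:
```python
from h import *
go((664.5,97,160,92.5),(664.5,97,58,92.5))
im,d=r.get_image("side");cv2.imwrite("pics/p5.png",cv2.resize(im[70:270,170:430],None,fx=3,fy=3,interpolation=cv2.INTER_CUBIC))
```

```text
t 11.35 pos [ 650.1 -186.8  170.9] yaw -5.2 tilt 0.72 w 85.2 F [-0.1  0.7  0.4] q [-0.4   0.53  0.17  1.2   0.    1.26]
(664.5, 97, 160, 92.5) -> [0.06, 0.08, -12.21, 5.68, -0.23, 0.21]
(664.5, 97, 58, 92.5) -> [0.06, 0.08, -12.21, 5.68, -0.25, 2.25]
```

View pics/p5.png

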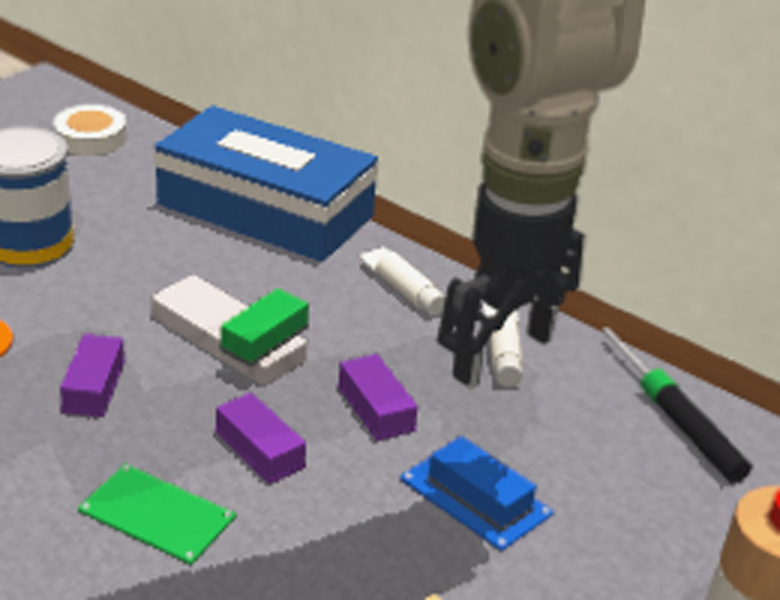

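Blue sits centred on its plate at about (480,480) in the crop. Now green.

play_rows([
  [[0,0,-1.3,0.6,0,0,1],[0,0,-2.6,1.2,0,0.1,1],[0,0,-3.9,1.8,0,0.2,1],[0,0,-5.2,2.4,-0.1,0.2,1],[0,0,-6.5,3,-0.1,0.2,1],[0,0,-7.8,3.6,-0.2,0.2,1],[0,0,-9.1,4.2,-0.2,0.2,1],[0,0,-10.4,4.8,-0.2,0.2,1],[0,0,-11.5,5.4,-0.23,0.2,1],[0,0,-12.2,5.68,-0.23,0.2,1],[0,0,-12.2,5.68,-0.23,0.2,1],[0,0,-12.2,5.68,-0.23,0.2,1]],
])

```text
clock: 12.9
position: [662.7, 97.0, 157.1]
tool_rot: [-0.063, 3.134, -0.002]
wrist_force: [0.7, -0.3, -0.4]
width: 85.3
```

Run:
```python
from h import *
go((664.5,97,58,92.5))
im,d=r.get_image("side")
for k in("green",):
  m=(COL[k][0][0],120,130)
  print([b for b in blobs("side",im,m,COL[k][1],58)])
print(blobs("side",im,(100,150,60),COL["blue"][1],38))
```

```text
t 12.90 pos [662.7  97.  157.1] yaw 92.3 tilt 0.40 w 85.3 F [ 0.7 -0.3 -0.4] q [ 0.03  0.53  0.13  1.17 -0.   -0.01]
(664.5, 97, 58, 92.5) -> [-0.01, 0.05, -0.02, -0.02, 0.0, 1.98]
[(array([225.2, 242. ]), array([395.9, -42. ]), array([66.8, 96.8]), 101.0), (array([261.9, 171.7]), array([681.4,  99. ]), array([40.2, 52.1]), 4.3)]
[(array([329.2, 233.7]), array([ 623.5, -199.8]), array([ 84.1, 121. ]), 85.2), (array([178.2, 147.4]), array([611.7, 415.1]), array([67.4, 93.7]), 139.5), (array([258.1, 144.5]), array([812.8, 236. ]), array([68. , 85.1]), 109.0), (array([284.5, 144.7]), array([880.9, 175.4]), array([ 31.7, 169.1]), 13.5), (array([232.1, 135.2]), array([792.2, 342.5]), array([ 61.8, 122.4]), 101.9), (array([283.3, 123.4]), array([961.2, 279.9]), array([ 98. , 101.5]), 11.7), (array([232.8, 115.3]), array([901.2, 451.4]), array([ 60.8, 142.2]), 31.6)]
```

play_rows([
  [[0,0,0,-0.02,0,0.8,1],[0,0,0,-0.02,0,1.5,1],[0,0,0,-0.02,0,1.85,1],[0,0,0,-0.02,0,1.98,1],[0,0,0,-0.02,0,1.98,1],[0,0,0,-0.02,0,1.98,0.3],[0,0,0,-0.02,0,1.98,0.3],[0,0,0,-0.02,0,1.98,0.3],[0,0,0,-0.02,0,1.98,0.3],[0,0,0,-0.02,0,1.98,0.3]],
], force=35)

```text
clock: 14.2
position: [665.4, 96.8, 59.6]
tool_rot: [-0.063, 3.132, -0.002]
wrist_force: [-1.0, 0.7, 5.8]
width: 41.5
```

Run:
```python
from h import *
go((664.5,97,170,92.5),(431,7.7,170,11.6))
```

```text
t 14.20 pos [665.4  96.8  59.6] yaw 92.3 tilt 0.54 w 41.5 F [-1.   0.7  5.8] q [ 0.03  0.6   0.    0.96 -0.   -0.01]
(664.5, 97, 170, 92.5) -> [-0.01, 0.07, -0.02, -0.0, 0.0, -2.21]
(431, 7.7, 170, 11.6) -> [0.04, 0.06, 10.09, 4.73, -1.6, -2.25]
```

play_rows([
  [[0,0,0,0,0,-0.6,0.3],[0,0,0,0,0,-1.4,0.3],[0,0,0,0,0,-2.1,0.3],[0,0,1.2,0.6,-0.2,-2.2,0.3],[0,0,2.5,1.2,-0.4,-2.2,0.3],[0,0,3.8,1.8,-0.6,-2.2,0.3],[0,0,5.1,2.4,-0.8,-2.2,0.3],[0,0,6.4,3,-1,-2.2,0.3],[0,0,7.7,3.6,-1.2,-2.2,0.3],[0,0,9,4.2,-1.4,-2.2,0.3],[0,0,10.1,4.73,-1.6,-2.2,0.3],[0,0,10.1,4.73,-1.6,-2.2,0.3]],
])

```text
clock: 15.7
position: [429.0, 7.3, 167.1]
tool_rot: [1.985, 2.427, 0.006]
wrist_force: [-0.6, 0.1, -1.4]
width: 41.6
```

Run:
```python
from h import *
go((431,7.7,170,11.6),(431,7.7,40.3,11.6))
im,d=r.get_image("side");cv2.imwrite("pics/p6.png",cv2.resize(im[70:270,100:360],None,fx=3,fy=3,interpolation=cv2.INTER_CUBIC))
```

```text
t 15.70 pos [429.    7.3 167.1] yaw 11.4 tilt 0.42 w 41.6 F [-0.6  0.1 -1.4] q [-0.17  0.08 -0.47  1.01  0.    1.2 ]
(431, 7.7, 170, 11.6) -> [0.05, 0.02, -0.02, -0.0, 0.04, -0.06]
(431, 7.7, 40.3, 11.6) -> [0.05, 0.02, -0.02, 0.01, 0.02, 2.54]
```

View pics/p6.png

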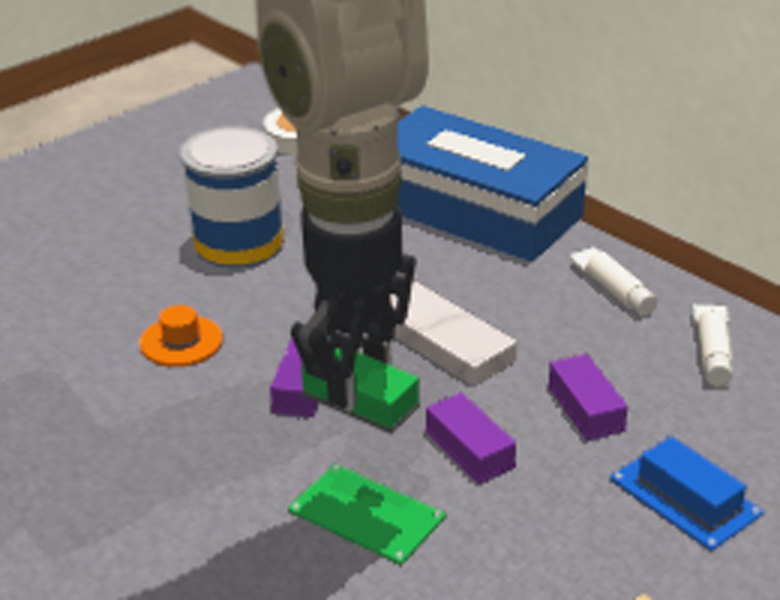

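The green block is held above its plate, and the slab is now bare. Lower and release.

play_rows([
  [[0,0,0,0.01,0.03,0.8,0.3],[0,0,0,0.01,0.03,1.6,0.3],[0,0,0,0.01,0.03,2.1,0.3],[0,0,0,0.01,0.03,2.3,0.3],[0,0,0,0.01,0.03,2.45,0.3],[0,0,0,0.01,0.03,2.54,0.3],[0,0,0,0.01,0.03,2.54,0.3],[0,0,0,0.01,0.03,2.54,0.7],[0,0,0,0.01,0.03,2.54,1],[0,0,0,0.01,0.03,2.54,1]],
])

```text
clock: 17.0
position: [433.4, 8.0, 40.8]
tool_rot: [1.982, 2.427, 0.008]
wrist_force: [-0.8, -0.3, -0.3]
width: 85.6
```

play_rows([
  [[0,0,0,0,0,-0.8,1],[0,0,0,0,0,-1.8,1],[0,0,0,0,0,-2.8,1],[0,0,0,-4,3.5,-2.8,1],[0,0,0,-4,3.5,-2.8,1],[0,0,0,-4,3.5,-2.8,1],[0,0,0,-4,3.5,-2.8,1],[0,0,0,-4,3.5,-2.8,1],[0,0,0,-4,3.5,-2.8,1]],
])

```text
clock: 18.12
position: [643.8, -153.8, 182.1]
tool_rot: [1.984, 2.426, 0.008]
wrist_force: [-0.9, 0.4, -1.0]
width: 85.4
```

Run:
```python
from h import *
st()
t,_=r.get_image("top");s,_=r.get_image("side")
cv2.imwrite("pics/t7.png",t);cv2.imwrite("pics/s7.png",s)
cv2.imwrite("pics/t7c.png",cv2.resize(t[120:270,120:420],None,fx=2.6,fy=2.6,interpolation=cv2.INTER_CUBIC))
cv2.imwrite("pics/s7c.png",cv2.resize(s[120:330,130:410],None,fx=2.8,fy=2.8,interpolation=cv2.INTER_CUBIC))
```

```text
t 18.12 pos [ 643.8 -153.8  182.1] yaw 11.5 tilt 0.52 w 85.4 F [-0.9  0.4 -1. ] q [-0.36  0.5   0.15  1.21  0.    1.01]
```

View pics/t7c.png

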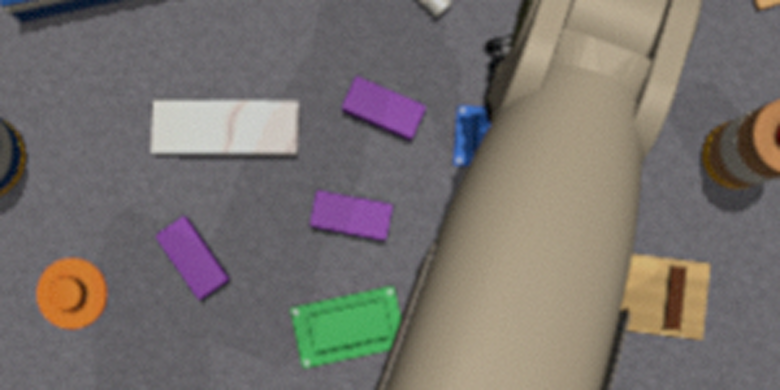

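View pics/s7c.png

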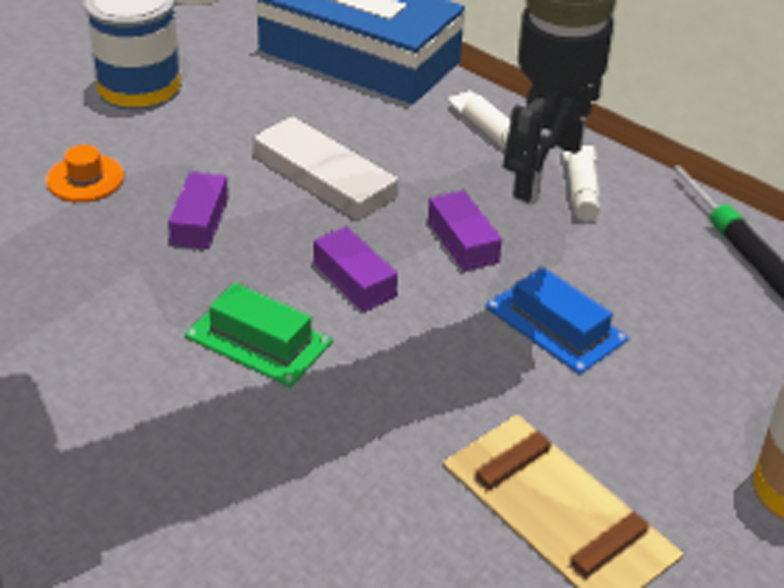

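All three look centred on their places in both views: the puck at (72,293) in the top crop, green at (350,327), blue at (562,310) in the side crop. Next I'll measure them and the slab.

```bash
python3 - <<'E'
from h import *
t=cv2.imread("pics/t7.png");s=cv2.imread("pics/s7.png")
S=mask(t,(0,0,150),(180,50,255));S[:,:170]=0;S[:,245:]=0;S[:145]=0;S[195:]=0
p=np.argwhere(S)[:,::-1].astype(float);w=cast("top",p,26);print("slab top",cv2.minAreaRect(w[:,:2].astype(np.float32)),w.mean(0))
S=mask(s,(0,0,190),(180,50,255));S[:,:215]=0;S[:,275:]=0;S[:155]=0;S[200:]=0
p=np.argwhere(S)[:,::-1].astype(float);w=cast("side",p,26);print("slab side",cv2.minAreaRect(w[:,:2].astype(np.float32)))
# top faces in side view: bright
g=mask(s,(50,120,140),(75,255,255));p=np.argwhere(g)[:,::-1]
for nm,(u0,v0,u1,v1),lo,hi,z in(("green",(200,218,245,250),(50,120,40),(75,255,255),38),("blue",(308,212,352,248),(100,150,40),(118,255,255),38)):
    c=s[v0:v1,u0:u1];cv2.imwrite(f"pics/z_{nm}.png",cv2.resize(c,None,fx=14,fy=14,interpolation=cv2.INTER_NEAREST))
E
python3 - <<'E'
import cv2,numpy as np
s=cv2.imread("pics/s7.png");a=cv2.resize(s[210:262,192:254],(744,624-24));cv2.imwrite("pics/zg.png",a)
E
```

```text
slab top ((666.4598388671875, 148.7784423828125), (169.74041748046875, 61.02796936035156), 89.23467254638672) [665.36792623 148.93778462  26.        ]
slab side ((664.2551879882812, 151.6255645751953), (170.1235809326172, 61.687278747558594), 88.72178649902344)
```

View pics/z_blue.png

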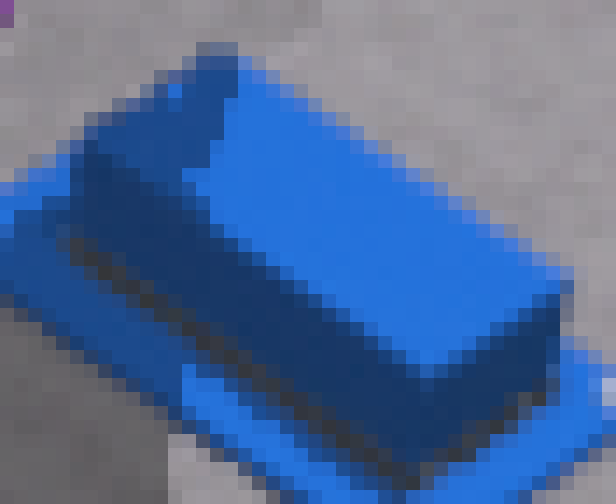

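View pics/z_green.png

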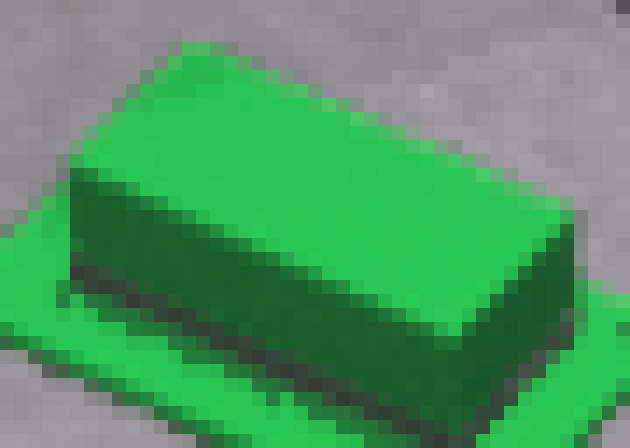

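Run:
```python
from h import *
for nm,o,cs,pl in(("blue",(308,212),[(80,150),(220,48),(568,280),(428,375)],(648,-182.2,85.3)),("green",(200,218),[(73,170),(200,45),(575,215),(450,342)],(431,7.7,101.6))):
    p=np.array(cs)/14+np.array(o)-.5
    w=cast("side",p,38)[:,:2];e=w[2]-w[1]
    print(nm,np.round(w.mean(0),1),"len",np.linalg.norm(e).round(1),np.linalg.norm(w[1]-w[0]).round(1),"ang",np.degrees(np.arctan2(e[1],e[0])).round(1)%180,"plate",pl)
s=cv2.imread("pics/s7.png");m=mask(s,(4,150,225),(18,255,255));m[:,:135]=0;m[:,185:]=0;m[:165]=0;m[200:]=0
print("\n".join("".join("#" if x else "." for x in row[140:182]) for row in m[168:196]))
```

```text
blue [ 646.3 -186.1] len 87.9 43.4 ang 84.7 plate (648, -182.2, 85.3)
green [432.1   6. ] len 87.3 41.8 ang 101.0 plate (431, 7.7, 101.6)
..........................................
..........................................
..........................................
..........................................
................#######...................
..............###########.................
..............###########.................
.............############.................
..............##########..####............
..............#########...#####...........
..........###....#.........#####..........
.........#####.............######.........
........######.............#######........
........######.............#######........
.......#######.............#######........
.......######..............#######........
.......#######............#######.........
.......#######...........#######..........
........########......#########...........
........######################............
.........###################..............
...........###############................
...............#######....................
..........................................
..........................................
..........................................
..........................................
..........................................
```

Run:
```python
from h import *
print("puck",cast("side",[(158.8,174.7)],36))
s,d=r.get_image("side")
c=C["side"];vv,uu=np.mgrid[0:384,0:512]
p=cv2.undistortPoints(np.stack([uu,vv],-1).reshape(-1,1,2).astype(float),c["K"],c["distortion"]).reshape(-1,2)
P=np.c_[p,np.ones(len(p))]*d.reshape(-1,1)@c["extrinsics"][:3,:3].T+c["extrinsics"][:3,3]
ok=(d.ravel()>0)&(np.hypot(P[:,0]-643.8,P[:,1]+153.8)<75)&(P[:,2]>90)&(P[:,2]<230)
Q=P[ok];R=Q-[643.8,-153.8,182.1]
a=np.radians(11.5);yy=R[:,0]*np.cos(a)+R[:,1]*np.sin(a)
for lo in range(-70,70,10):
    k=(yy>=lo)&(yy<lo+10)
    if k.sum()>5: print(lo,k.sum(),np.percentile(R[k,2],[0,2,10,50]).round(1))
go((665.5,149.5,160,-1),(665.5,149.5,80,-1))
```

```text
puck [[471.73921898 332.66103501  36.        ]]
-70 14 [ 9.2 15.7 35.5 43.5]
-60 86 [-9.  -8.5 -1.4 12.5]
-50 37 [-11.9 -11.6  -7.5  15.1]
30 18 [-4.4 -4.3  0.3 12.5]
40 91 [-11.  -10.1  -7.6   9.1]
50 8 [-4.5 -1.5 10.7 30.4]
60 12 [36.6 36.6 37.  43.5]
t 18.27 pos [ 642.5 -152.1  183.1] yaw 11.6 tilt 0.52 w 85.2 F [ 0.1 -0.2 -1. ] q [-0.35  0.5   0.15  1.21  0.    1.01]
(665.5, 149.5, 160, -1) -> [0.06, 0.01, 1.57, 5.82, 1.66, 0.46]
(665.5, 149.5, 80, -1) -> [0.06, 0.01, 1.57, 5.82, 1.64, 2.06]
```

play_rows([
  [[0,0,0.2,0.7,0.2,0,1],[0,0,0.4,1.6,0.5,0.1,1],[0,0,0.7,2.6,0.75,0.2,1],[0,0,1,3.6,1,0.3,1],[0,0,1.3,4.6,1.3,0.4,1],[0,0,1.57,5.5,1.6,0.8,1],[0,0,1.57,5.82,1.65,1.4,1],[0,0,1.57,5.82,1.65,2,1],[0,0,1.57,5.82,1.65,2,1],[0,0,1.57,5.82,1.65,2,1]],
])

```text
clock: 19.52
position: [666.0, 149.6, 84.8]
tool_rot: [2.235, 2.197, 0.011]
wrist_force: [-0.0, -0.1, 0.1]
width: 85.4
```

Run:
```python
from h import *
go((665.5,149.5,21.5,-1))
im,d=r.get_image("side");cv2.imwrite("pics/p8.png",cv2.resize(im[90:220,180:340],None,fx=4.6,fy=4.6,interpolation=cv2.INTER_CUBIC))
```

```text
t 19.52 pos [666.  149.6  84.8] yaw -1.0 tilt 0.60 w 85.4 F [-0.  -0.1  0.1] q [ 0.1   0.6   0.07  1.03 -0.    1.69]
(665.5, 149.5, 21.5, -1) -> [0.07, 0.0, -0.0, -0.0, -0.02, 1.26]
```

View pics/p8.png

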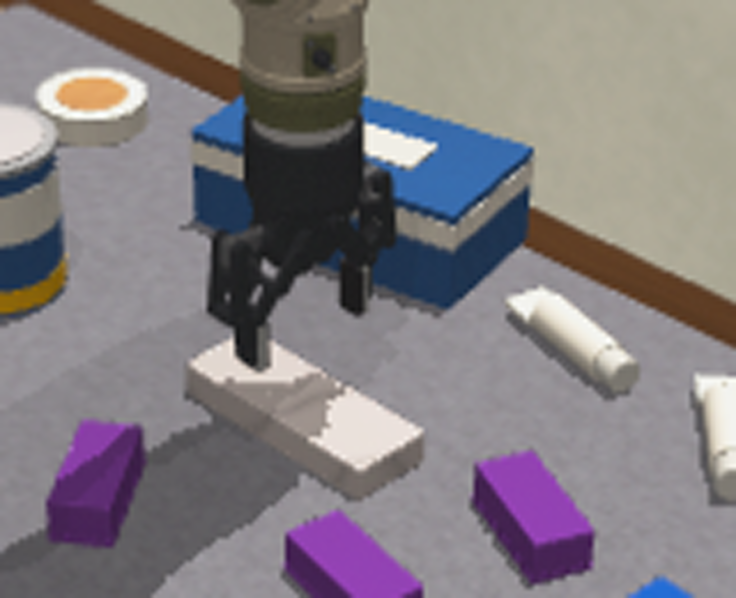

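The jaws straddle the slab's width. The blue box behind is well clear. Descend.

play_rows([
  [[0,0,0,0,-0.02,0.4,1],[0,0,0,0,-0.02,0.8,1],[0,0,0,0,-0.02,1.05,1],[0,0,0,0,-0.02,1.2,1],[0,0,0,0,-0.02,1.25,1],[0,0,0,0,-0.02,1.25,1]],
])

```text
clock: 20.32
position: [666.7, 149.5, 23.2]
tool_rot: [2.235, 2.195, 0.013]
wrist_force: [0.4, 0.7, 1.2]
width: 85.6
```

Run:
```python
from h import *
go((665.5,149.5,21.5,-1))
```

```text
t 20.32 pos [666.7 149.5  23.2] yaw -1.0 tilt 0.71 w 85.6 F [0.4 0.7 1.2] q [ 0.1   0.65 -0.    0.9  -0.    1.69]
(665.5, 149.5, 21.5, -1) -> [0.09, 0.0, -0.0, 0.0, -0.02, 0.03]
```

play_rows([
  [[0,0,0,0,-0.02,0.03,0.5],[0,0,0,0,-0.02,0.03,0.5],[0,0,0,0,-0.02,0.03,0.5],[0,0,0,0,-0.02,0.03,0.5],[0,0,0,0,-0.02,0.03,0.5]],
], force=70)

```text
clock: 20.95
position: [665.8, 149.6, 22.4]
tool_rot: [2.235, 2.195, 0.014]
wrist_force: [-2.2, 0.3, 5.7]
width: 60.8
```

Run:
```python
from h import *
st()
```

```text
t 20.95 pos [665.8 149.6  22.4] yaw -1.0 tilt 0.73 w 60.8 F [-2.2  0.3  5.7] q [ 0.1   0.65 -0.01  0.9  -0.    1.69]
```

Gripped (60.8 mm). A small lift to test the grip.

play_rows([
  [[0,0,0,0,0,-0.2,0.5],[0,0,0,0,0,-0.5,0.5],[0,0,0,0,0,-0.8,0.5],[0,0,0,0,0,-1,0.5],[0,0,0,0,0,-1,0.5]],
])

```text
clock: 21.58
position: [666.1, 149.7, 74.0]
tool_rot: [2.233, 2.194, 0.017]
wrist_force: [0.3, 0.0, -7.5]
width: 60.6
```

Run:
```python
from h import *
go((665.8,149.6,180,-1),(467,-319,180,-7.9))
im,d=r.get_image("side");cv2.imwrite("pics/p9.png",cv2.resize(im[90:220,180:340],None,fx=4.6,fy=4.6,interpolation=cv2.INTER_CUBIC))
```

```text
t 21.57 pos [666.1 149.7  74. ] yaw -1.0 tilt 0.88 w 60.6 F [ 0.3  0.  -7.5] q [ 0.1   0.61  0.05  1.   -0.    1.69]
(665.8, 149.6, 180, -1) -> [0.11, -0.0, -0.0, -0.0, 0.03, -2.12]
(467, -319, 180, -7.9) -> [0.11, -0.01, 0.86, -9.44, -3.78, -2.18]
```

View pics/p9.png

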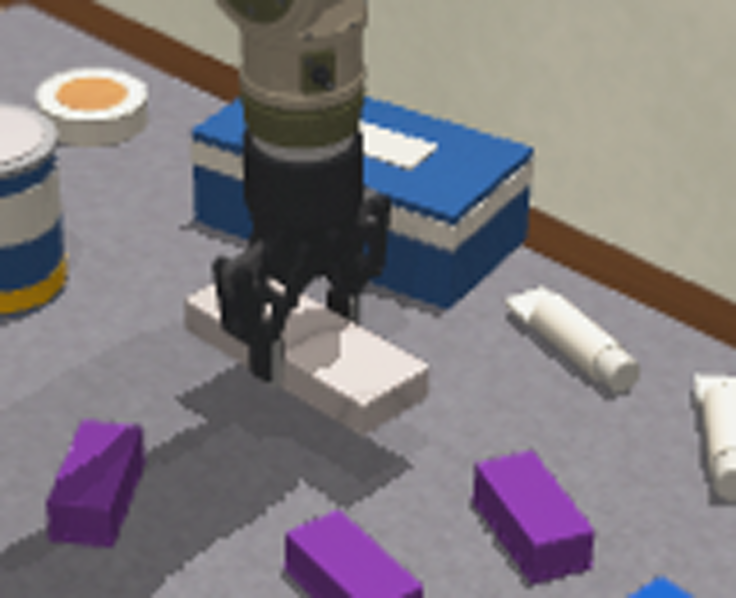

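The slab is lifted level. Carry it.

play_rows([
  [[0.05,0,0,0,0,-0.5,0.5],[0.1,0,0,0,0,-1.2,0.5],[0.1,0,0.05,-0.5,-0.2,-1.8,0.5],[0.1,0,0.15,-1.3,-0.52,-2.18,0.5],[0.1,0,0.25,-2.3,-0.92,-2.18,0.5],[0.1,0,0.35,-3.4,-1.36,-2.18,0.5],[0.1,0,0.45,-4.5,-1.8,-2.18,0.5],[0.1,0,0.55,-5.6,-2.24,-2.18,0.5],[0.1,0,0.65,-6.7,-2.68,-2.18,0.5],[0.1,0,0.75,-7.8,-3.12,-2.18,0.5],[0.1,0,0.86,-8.8,-3.52,-2.18,0.5],[0.1,0,0.86,-9.3,-3.72,-2.18,0.5]],
])

```text
clock: 23.12
position: [468.1, -314.6, 178.9]
tool_rot: [-2.372, -2.059, -0.0]
wrist_force: [1.2, 0.0, -7.6]
width: 60.6
```

play_rows([
  [[0,0,0,0,0,0,0.5],[0,0,0,0,0,0,0.5],[0,0,0,0,0,0,0.5]],
])

```text
clock: 23.5
position: [468.4, -313.4, 178.7]
tool_rot: [-2.37, -2.06, -0.0]
wrist_force: [1.2, 0.2, -7.3]
width: 60.6
```

Run:
```python
from h import *
go((467,-319,70,-7.9),(467,-319,41,-7.9))
im,d=r.get_image("side");cv2.imwrite("pics/p10.png",cv2.resize(im[130:384,240:500],None,fx=2.3,fy=2.3,interpolation=cv2.INTER_CUBIC))
```

```text
t 23.50 pos [ 468.4 -313.4  178.7] yaw -8.0 tilt 0.10 w 60.6 F [ 1.2  0.2 -7.3] q [-0.73  0.33 -0.13  1.12  0.    0.98]
(467, -319, 70, -7.9) -> [-0.01, -0.01, -0.01, -0.12, -0.01, 2.17]
(467, -319, 41, -7.9) -> [-0.01, -0.01, -0.01, -0.12, -0.01, 2.75]
```

View pics/p10.png

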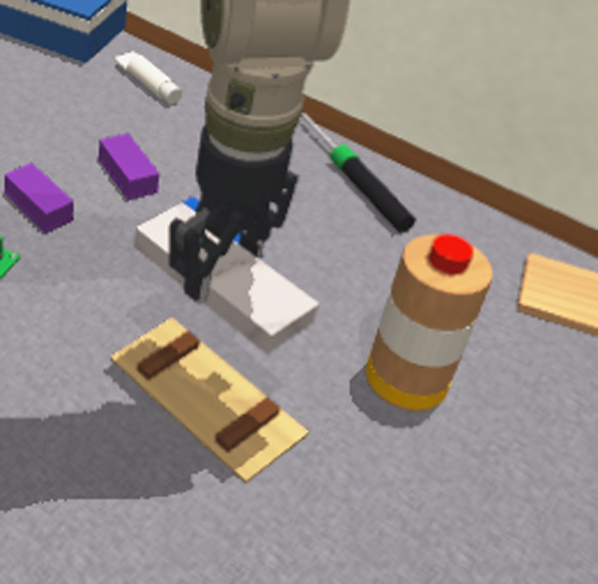

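The slab hangs level above the board, lined up with it. Lower to just above the strips.

play_rows([
  [[0,0,0,-0.12,-0.01,0.5,0.5],[0,0,0,-0.12,-0.01,1.2,0.5],[0,0,0,-0.12,-0.01,1.8,0.5],[0,0,0,-0.12,-0.01,2.2,0.5],[0,0,0,-0.12,-0.01,2.4,0.5],[0,0,0,-0.12,-0.01,2.5,0.5],[0,0,0,-0.12,-0.01,2.5,0.5],[0,0,0,-0.12,-0.01,2.5,0.5]],
])

```text
clock: 24.55
position: [467.7, -319.5, 54.7]
tool_rot: [2.37, 2.061, 0.001]
wrist_force: [0.5, 0.4, -7.6]
width: 60.4
```

Run:
```python
from h import *
go((467,-319,41,-7.9))
im,d=r.get_image("side");cv2.imwrite("pics/p11.png",cv2.resize(im[200:364,250:430],None,fx=3.6,fy=3.6,interpolation=cv2.INTER_CUBIC))
```

```text
t 24.55 pos [ 467.7 -319.5   54.7] yaw -8.0 tilt 0.03 w 60.4 F [ 0.5  0.4 -7.6] q [-0.74  0.44 -0.3   0.84  0.    0.97]
(467, -319, 41, -7.9) -> [0.0, -0.0, -0.01, 0.01, -0.02, 0.27]
```

View pics/p11.png

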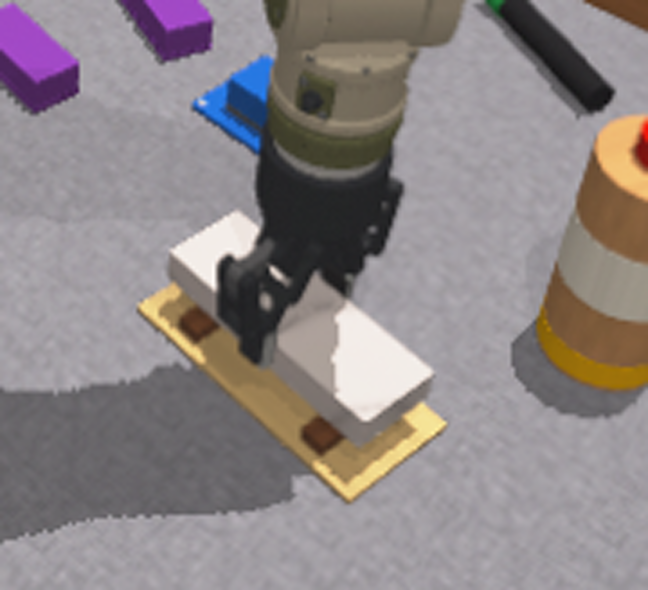

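Aligned above both strips. Set down and release.

play_rows([
  [[0,0,0,0,-0.01,0.1,0.5],[0,0,0,0,-0.01,0.2,0.5],[0,0,0,0,-0.01,0.26,0.5],[0,0,0,0,-0.01,0.29,0.5],[0,0,0,0,-0.01,0.29,0.5],[0,0,0,0,-0.01,0.29,0.8],[0,0,0,0,-0.01,0.29,1],[0,0,0,0,-0.01,0.29,1],[0,0,0,0,-0.01,0.29,1]],
])

```text
clock: 25.72
position: [467.4, -319.7, 40.3]
tool_rot: [2.37, 2.061, 0.001]
wrist_force: [0.5, -0.2, 0.8]
width: 85.6
```

Run:
```python
from h import *
st()
im,d=r.get_image("side");cv2.imwrite("pics/p12.png",cv2.resize(im[200:364,250:430],None,fx=3.6,fy=3.6,interpolation=cv2.INTER_CUBIC))
```

```text
t 25.73 pos [ 467.4 -319.7   40.3] yaw -8.0 tilt 0.06 w 85.6 F [ 0.5 -0.2  0.8] q [-0.74  0.45 -0.31  0.8   0.    0.97]
```

View pics/p12.png

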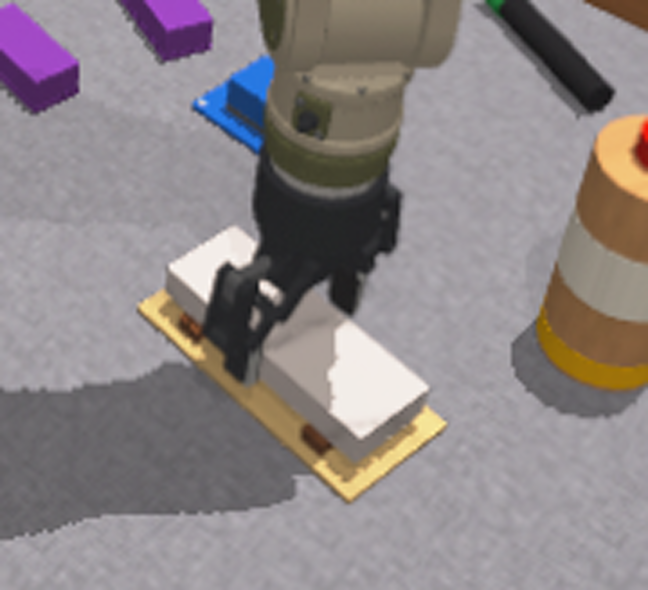

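The slab rests on both strips and the jaws are clear of it. Raise straight up, then move away leftward at height to look.

play_rows([
  [[0,0,0,0,0,-0.5,1],[0,0,0,0,0,-1.4,1],[0,0,0,0,0,-2.4,1],[0,0,0,0,0,-3.4,1],[0,0,0,3,0,-4.2,1],[0,0,0,6,0,-4.2,1],[0,0,0,6,0,-4.2,1],[0,0,0,6,0,-4.2,1],[0,0,0,6,0,-4.2,1],[0,0,0,6,0,-4.2,1],[0,0,0,6,0,-4.2,1],[0,0,0,6,0,-4.2,1]],
])

```text
clock: 27.28
position: [508.7, -23.7, 250.0]
tool_rot: [2.372, 2.059, -0.0]
wrist_force: [-0.1, -0.9, -0.5]
width: 85.4
```

Run:
```python
from h import *
st()
t,_=r.get_image("top");s,_=r.get_image("side")
cv2.imwrite("pics/t13.png",t);cv2.imwrite("pics/s13.png",s)
cv2.imwrite("pics/s13c.png",cv2.resize(s[120:330,130:410],None,fx=2.8,fy=2.8,interpolation=cv2.INTER_CUBIC))
cv2.imwrite("pics/t13c.png",cv2.resize(t[120:270,120:440],None,fx=2.4,fy=2.4,interpolation=cv2.INTER_CUBIC))
for n,I,(u0,v0,u1,v1),v in(("side",s,(280,240,385,345),190),("top",t,(320,200,405,260),150)):
    S=mask(I,(0,0,v),(180,50,255));M=S*0;M[v0:v1,u0:u1]=S[v0:v1,u0:u1]
    p=np.argwhere(M)[:,::-1].astype(float)
    if len(p)>50: print(n,cv2.minAreaRect(cast(n,p,44)[:,:2].astype(np.float32)))
```

```text
t 27.27 pos [508.7 -23.7 250. ] yaw -8.1 tilt 0.03 w 85.4 F [-0.1 -0.9 -0.5] q [-0.2   0.19 -0.13  1.25 -0.    1.51]
side ((502.2532043457031, -323.74456787109375), (169.8296661376953, 134.2511444091797), 81.56717681884766)
top ((467.4115295410156, -320.0410461425781), (170.1290283203125, 61.91611099243164), 81.66596221923828)
```

View pics/s13c.png

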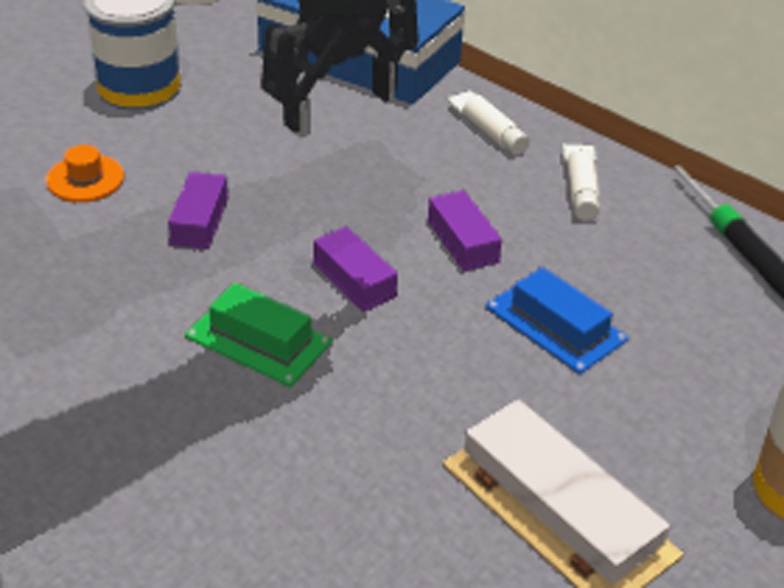

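View pics/t13c.png

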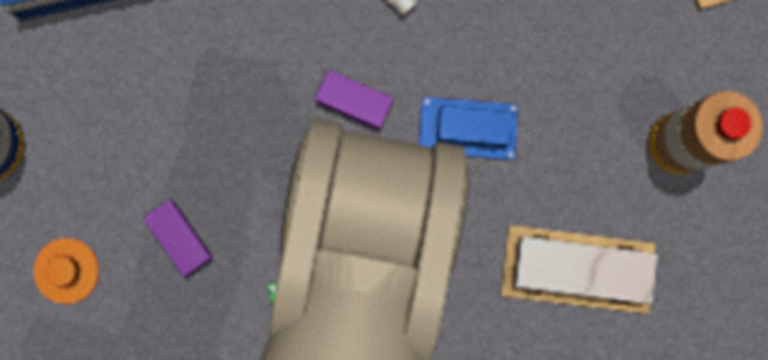

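Run:
```python
from plant import r
print(r.job_done())
```

```text
the job is handed in; nothing more can be done
None
```

The stack is apart and every piece is on its place. I handed the job in at about 27 s. The handover reports no verdict.

I moved the puck to the orange disc, then blue and green to their plates, and last the bare slab onto both strips of its board. The slab stayed put until nothing lay on it. In the final pictures everything lies flat, the can and tin stand where they were, and the gripper is clear.

| Piece | Off centre | Off line |
|---|---|---|
| Orange puck | about 2 mm | – |
| Green block | about 2 mm | about 0.6° |
| Blue block | about 4 mm | about 0.6° |
| Slab | about 1 mm | about 0.4° |

**How these were measured:** The puck and block figures come from the side view taken before I moved the slab. For the blocks I read the corners by eye from enlarged crops, so they are only good to 1–2 mm. The slab figure comes from the final top view.

**Check that failed:** The side-view measurement of the slab was unusable because the mask spilled past the slab (134 mm wide instead of 62 mm). I ignored it; the side picture itself shows the slab resting on both strips.

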